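# Release the bicycle-cellar door with the flat key

### The job

Take the key with the broad, square-cornered flat head from the wooden key block and push it fully into the slot of the round key switch. Turn it clockwise to its stop, turn it back home, pull it straight out, and stand it back in the pocket it came from. Leave the other keys, the jar and the bell alone.

Things in the scene. Friction and masses are not known exactly. Their poses are not given: they have to be found in the camera images.
- flat_key: the key to use, 60-100 g, upright in a pocket; z up. Origin: centre of underside of its steel shoulder plate (44 along y, 26 along x, 4 mm thick), resting on the block. Black square head 46 mm wide along y, 12 thick along x, 14 to 50 mm above origin, on a thin neck; pinch it along x. Blade below: 22 (y) x 5 (x) x 28 mm long, last 5 mm 16 x 3. A half turn of the key fits as well.
- slot (a point): centre of the slot's mouth, on the flat top of the switch's steel plug (58 mm across, its top 58 mm above the shelf, in a grey round housing 92 mm across on a 120 mm square foot). z up. Slot 27 mm long along y, 9 wide along x, 38 deep, edges bevelled 4 mm; it turns with the plug. With the key fully in, its shoulder rests on the plug, its origin at this point.
- plug (a joint): turn of the plug, rad: 0 home, growing clockwise from above to a hard stop at 1.05 (60 deg). A weak spring (0.02 N m at home, 0.06 at the stop) turns it home as far as the key lets it. The blade has about 11 deg of play either way: turn the key 72 to 75 deg from straight to bring the plug to its stop; turned back to straight it is home.
- key_block: fixed dark wooden block, 70 (x) by 224 (y) mm, 50 mm tall; origin: centre of its underside. Three pockets in a row at y = -72, 0, +72 mm, each 30 (y) by 14 (x) mm, 42 deep, edges bevelled 4 mm. Each holds one key, in any order, shoulder on the block's top, key's y along the row.
- knob_key: another key, leave alone: upright round cylinder head 32 mm across, top 44 mm above its origin (underside of its shoulder); stands in another pocket
- small_key: another key, leave alone: small disc-shaped head 22 mm across and 10 mm thick, top 35 mm above its origin (underside of its shoulder); stands in another pocket
- jar: glass jar with twist cap, 64 mm across, 80 mm tall, origin under its centre; leave alone
- bell: black bicycle bell, 54 mm across, 29 mm tall, origin under its centre; leave alone

How it is judged:
By the outcome, as a careful person would: the job done as asked, in the order asked, and still so for the second after the job is handed in, with the robot touching nothing.
It also fails if it takes over 61 s, if anything falls off the work surface, if the arm or the gripper's body presses on something with over 40 N, if the wrist force passes 120 N, or if a joint passes its speed limit or range.

### The arm

A 6-joint arm with a two-finger parallel gripper is mounted at the origin on the work surface. World frame = base frame: x ahead of the robot, y to its left, z up, the work surface at z = 0. Lengths are in mm, angles in rad, forces in N, time in s.
With the tool pointing down it reaches from about 275 to 1000 mm from the base axis. Payload 8.4 kg.
Tool frame: the origin (TCP) lies midway between the tips of the shut fingers; the grasp point (between the pads) lies 19 mm behind it; z points along the fingers, y is the line along which they close (so a half turn about z gives the same grasp; the last joint's range is limited). The gripper opens to 85 mm and grips with 20 to 120 N. Pads are 22 mm wide; open, the fingers measure 114 mm over their backs; the gripper's body (76 mm by 85 mm) begins 54 mm behind the grasp point. The pads swing forward as they close: fully open they stand 13 mm farther back than shut.
Start: joints at [-0.002, 0.353, 1.633, -0, 1.155, -0.002], TCP at [625.002, -0, 231.281] pointing down, gripper open.
Joint ranges: [-2.63, 2.63], [-0.92, 2.1], [0.06, 2.66], [-1.3, 4.44], [0, 2.69], [-3.02, 3.02]. Speed limits (rad/s): [2.22, 2.22, 2.79, 3.14, 3.14, 3.14].

### API

Orientations are given as [roll, pitch, yaw] about the fixed x, y, z axes, in that order (R = Rz(yaw) Ry(pitch) Rx(roll)).
In Python, from rig import r gives the robot as it stands.
- The arm moves only by the shell command python3 -m inch 'ROWS' [OPENING] [FORCE]. ROWS is JSON, a list that holds one entry, the list of rows, each a list of 6 numbers: the shift along the tool's x, y, z scaled (see below), then the turn, a rotation vector about the tool's x, y, z scaled (see below). In form: [[[tx, ty, tz, wx, wy, wz], ...]]. A call has 1 to 8 rows; each row is the pose to reach, as a shift and turn from the pose commanded when the call began, along the tool's axes at that moment, turning the shorter way round; what a row does not reach only later rows make up. The controller multiplies each number of a shift by 20 cm and each number of a turn by pi rad. A row lasts 1/12 s, in which the tool goes at most 41.7 mm and 7.16 degrees, less where a joint would pass 70% of its speed; a pose out of reach is approached as far as the arm can. A call with a number of a shift or a turn outside -1 to 1 is refused whole. A call with a gripper value outside its range is refused whole. OPENING is the gripper's target within -1 to 1 (fully open at 1, half-way at 0, shut at -1), set as the call begins (- or left out, the last holds). The fingers move at their own pace and stop on an object; FORCE is the grip in N (left out, the last holds). Time passes only in rows, so rows that repeat a pose let the fingers close. It gives the time, the measured TCP pose, the force, the opening and the grip force at its end, in the units of the state.
- r.sense(): the state, without advancing time (a new reading comes with each control period).
- r.grab_frame(name): name is "scene" or "side" or "wrist"; returns the picture (480x640x3 uint8, red, green, blue); there is no depth.
- r.camera_info(name): a dict with "K" (3x3 intrinsics, pixels), "rvec" (rotation vector, rad) and "tvec" (3), from world to camera coordinates, as OpenCV has them; the wrist camera has in their place "mount" (4x4, takes a point from camera to tool coordinates, whose origin is the TCP and whose axes are the flange's). Camera axes: x right, y down, z forward; pixel columns grow to the right and rows downward; lengths in mm; the calibration is good to about 2 mm. A picture is of the moment at which its call begins: read the wrist's pose just before it. camera_info takes no time and is no camera call.
- r.sign_off(): hands the job in; it is judged then, once.
The state is a dict: "clock": time; "qpos": joint angles; "qvel": joint speeds; "joint_efforts": joint torques, N m; "eef_pos": TCP position; "tcp_rot": TCP orientation; "contact_force": force on the tool from outside, world axes, zero at the start; "wrist_torque": the same for the moment, N m; "opening": opening from 0.0 (shut) to 1.0 (fully open); "grasp_force": force on a finger pad.
Only numpy, scipy, OpenCV 4.12 (cv2) and the standard library are available. Lean on these libraries where they do the work, as an engineer would, in place of code of your own. Each camera call takes 0.05 s, during which the arm holds its last target. There are 200 camera calls.

## Working session

There is one attempt and no reset: what is moved stays moved. The work goes in short steps, Python scripts to look and compute and a shell command to move; the robot and the scene stay as the last step left them, time stands still between calls to the robot, and variables do not carry over. Pictures are saved under pics/ and viewed, at most 10 in all, crops included, and the job is handed in when it is done.

```bash
mkdir -p pics; ls; python3 - <<'E'
from rig import r
import cv2
s=r.sense();print(s)
for n in("scene","side","wrist"):
    cv2.imwrite(f"pics/{n}0.png",r.grab_frame(n)[:,:,::-1]);print(n,r.camera_info(n))
E
```

```text
pics
{'clock': 0.0, 'qpos': array([-2.40759960e-03,  3.53653369e-01,  1.63414506e+00, -3.06635910e-05,
        1.15522311e+00, -2.42685929e-03]), 'qvel': array([-0.00029824, -0.00057875,  0.00079336, -0.00072782,  0.00025292,
        0.0005672 ]), 'joint_efforts': array([-2.03471049e-03, -6.05236173e+01, -3.42063046e+01, -2.62302356e-04,
        9.48130677e-03,  3.61521288e-06]), 'eef_pos': array([ 6.24509024e+02, -1.31802515e-02,  2.30553760e+02]), 'tcp_rot': array([-3.14016371e+00,  2.45681747e-05,  1.57082800e+00]), 'contact_force': array([ 0.1505777 , -0.361488  ,  0.33863899]), 'wrist_torque': array([ 0.02373559, -0.00542816,  0.03145059]), 'grasp_force': 0.0, 'opening': 1.0012781336191148}
scene {'K': array([[482.78921172,   0.        , 316.75452699],
       [  0.        , 482.78921172, 234.79182545],
       [  0.        ,   0.        ,   1.        ]]), 'rvec': array([ 1.99314907,  0.94204841, -0.51896603]), 'tvec': array([-360.22655808, -205.77743347, 1208.14315844])}
side {'K': array([[458.06392091,   0.        , 315.58714391],
       [  0.        , 458.06392091, 235.84051377],
       [  0.        ,   0.        ,   1.        ]]), 'rvec': array([ 2.37711609, -0.56467529,  0.23522696]), 'tvec': array([-534.55565565,  231.44649169,  637.95953279])}
wrist {'K': array([[342.76649418,   0.        , 322.86069764],
       [  0.        , 342.76649418, 243.35182415],
       [  0.        ,   0.        ,   1.        ]]), 'mount': array([[ 2.03935901e-04, -9.53317476e-01, -3.01969780e-01,
         7.85048717e+01],
       [ 9.99999919e-01,  8.92490481e-05,  3.93593052e-04,
         4.47917629e-01],
       [-3.48268620e-04, -3.01969836e-01,  9.53317417e-01,
        -1.42569962e+02],
       [ 0.00000000e+00,  0.00000000e+00,  0.00000000e+00,
         1.00000000e+00]])}
```

View pics/scene0.png

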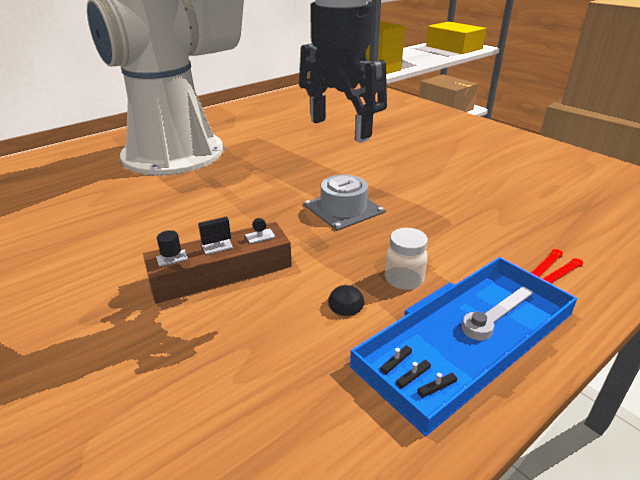

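View pics/wrist0.png

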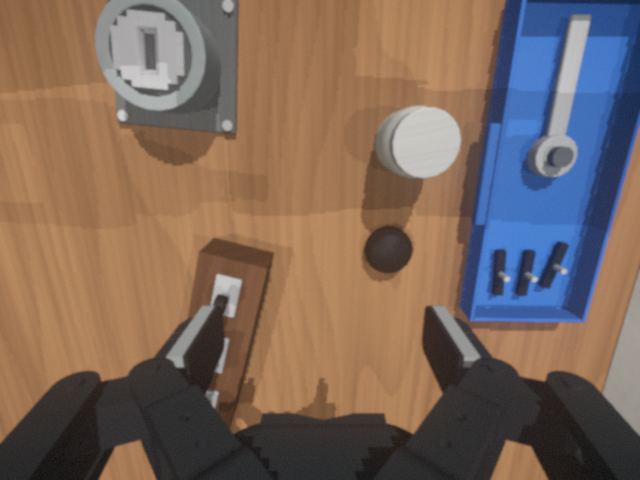

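```bash
cat > h.py <<'E'
import numpy as np,cv2
from rig import r
from scipy.spatial.transform import Rotation as R
def tool(s): return R.from_euler('xyz',s['tcp_rot']).as_matrix(),np.array(s['eef_pos'])
def ray(n,uv,s=None):
    c=r.camera_info(n);K=c['K']
    d=np.linalg.inv(K)@[*uv,1]
    if n=='wrist':
        T=c['mount'];A,p=tool(s);return A@T[:3,:3]@d,A@T[:3,3]+p
    A=cv2.Rodrigues(c['rvec'])[0];return A.T@d,-A.T@c['tvec']
def pt(n,uv,z,s=None):
    d,o=ray(n,uv,s);return (o+d*(z-o[2])/d[2]).round(1)
E
python3 - <<'E'
from h import *
s=r.sense()
print('slot w',pt('wrist',(150,48),58,s),'s',pt('scene',(344,184),58))
print('slot ends',pt('wrist',(150,28),58,s),pt('wrist',(151,69),58,s))
print('small plate w',pt('wrist',(227,295),54,s),'scene',pt('scene',(260,237),54))
print('flat head top scene',pt('scene',(215,222),100),'plate',pt('scene',(217,247),54))
print('knob plate',pt('scene',(172,258),54))
print('block corners w',pt('wrist',(212,240),50,s),pt('wrist',(272,252),50,s))
i=cv2.imread('pics/side0.png');cv2.imwrite('pics/side0b.png',i)
E
```

```text
slot w [483.7 146.1  58. ] s [484.5 139.3  58. ]
slot ends [485.9 160.4  58. ] [482.2 130.6  58. ]
small plate w [526.7 -78.3  54. ] scene [529.  -84.4  54. ]
flat head top scene [ 509.3 -149.9  100. ] plate [ 508.9 -152.7   54. ]
knob plate [ 490.3 -220.8   54. ]
block corners w [515.7 -20.5  50. ] [574.3 -33.   50. ]
```

View pics/side0.png

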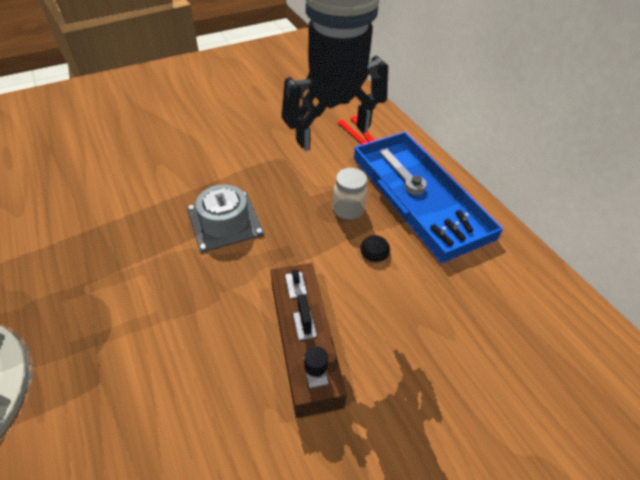

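The scene picture shows knob key at (168,243), flat key in the middle pocket (215,230), small key (260,230), and the switch at (344,185). The side picture agrees. I'll hover over the flat key for a close look.

```bash
python3 -m inch '[[[-0.15,-0.12,0.05,0,0,0.03],[-0.3,-0.24,0.1,0,0,0.06],[-0.45,-0.36,0.2,0,0,0.078],[-0.6,-0.48,0.3,0,0,0.078],[-0.755,-0.578,0.4,0,0,0.078],[-0.755,-0.578,0.4,0,0,0.078],[-0.755,-0.578,0.4,0,0,0.078],[-0.755,-0.578,0.4,0,0,0.078]]]' 1 60
python3 - <<'E'
from h import *
s=r.sense();print(s['eef_pos'],s['tcp_rot'],s['clock'])
np.save('s1.npy',s,allow_pickle=True)
cv2.imwrite('pics/w1.png',r.grab_frame('wrist')[:,:,::-1])
E
```

```text
clock: 0.82
eef_pos: [509.8, -151.1, 151.5]
tcp_rot: [3.141, -0.0, 1.324]
contact_force: [0.2, 0.4, 1.1]
opening: 1.002
grasp_force: 0.0
[ 509.78411389 -151.14300806  151.46518522] [ 3.14127786e+00 -3.08367558e-04  1.32449910e+00] 0.8167
```

View pics/w1.png

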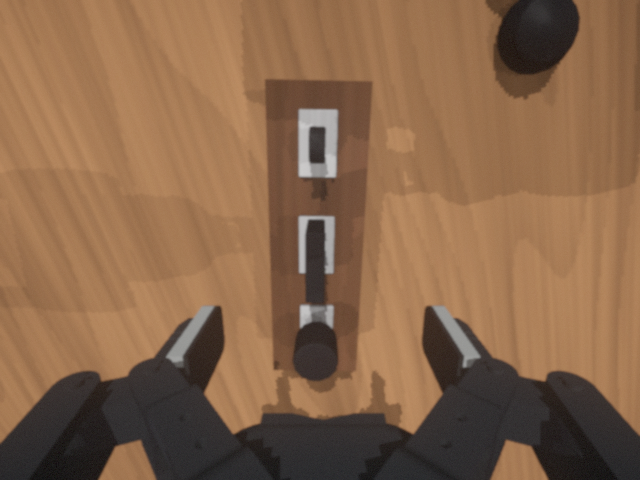

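The block runs nearly vertically, with its top face corners at about (265,80), (371,82) and (275,368). The plates are centred at about (318,144) for the small key and (317,245) for the flat key, and the flat head's top runs from about (316,220) to (316,304).

```bash
python3 - <<'E'
from h import *
s=np.load('s1.npy',allow_pickle=True).item()
P=lambda u,v,z:pt('wrist',(u,v),z,s)[:2]
a,b,c,d=P(265,80,50),P(371,82,50),P(275,368,50),P(357,370,50)
print(a,b,c,d,'mid far',(a+b)/2,'mid near',(c+d)/2)
m=(a+b)/2-(c+d)/2
print('yaw',np.arctan2(-m[0],m[1]),'len',np.hypot(*m),'w',np.hypot(*(b-a)),np.hypot(*(d-c)))
print('small',P(318,144,54),'flat plate',P(317,245,54), 'edges',P(317,216,54),P(317,273,54))
print('head top ends',P(316,220,100),P(315.5,303,100),'small plate edges',P(318,110,54),P(318,178,54))
A,p=tool(s)
t=(P(266,80,50)+b+c+d)/4
print('block centre',t)
for q in [t,P(316,262,100),P(317,245,54)]: print('in tool xy',(A.T@(np.array([*q,0])-p))[:2])
E
```

```text
[501.  -32.9] [567.5 -50.8] [ 444.3 -247.1] [ 511.  -265.9] mid far [534.25 -41.85] mid near [ 477.65 -256.5 ]
yaw -0.25781668155846155 len 221.9868971358445 w 68.86697321648455 69.2988455892304
small [524.6 -79.9] flat plate [ 506.2 -148.9] edges [ 511.6 -127.7] [ 500.7 -170.4]
head top ends [ 513.8 -119.8] [ 500.1 -171.6] small plate edges [529.9 -59.2] [ 519.  -101.8]
block centre [ 506.125 -149.225]
in tool xy [ 0.92127372 -4.06400707]
in tool xy [ 5.30525303 -3.95458355]
in tool xy [ 1.25475191 -4.07051021]
```

```bash
python3 -m inch '[[[0.005,-0.02,0,0,0,0.004],[0.005,-0.02,0.1,0,0,0.004],[0.005,-0.02,0.2,0,0,0.004],[0.005,-0.02,0.3,0,0,0.004],[0.005,-0.02,0.38,0,0,0.004],[0.005,-0.02,0.42,0,0,0.004],[0.005,-0.02,0.42,0,0,0.004],[0.005,-0.02,0.42,0,0,0.004]]]' 1 60
python3 -m inch '[[[0,0,0,0,0,0],[0,0,0,0,0,0],[0,0,0,0,0,0],[0,0,0,0,0,0],[0,0,0,0,0,0],[0,0,0,0,0,0],[0,0,0,0,0,0],[0,0,0,0,0,0]]]' -1 60
```

```text
clock: 1.53
eef_pos: [506.3, -148.5, 67.7]
tcp_rot: [3.141, -0.0, 1.314]
contact_force: [0.5, -0.9, 0.1]
opening: 0.998
grasp_force: 0.0
clock: 2.2
eef_pos: [506.0, -149.2, 67.6]
tcp_rot: [3.141, 0.0, 1.313]
contact_force: [-1.2, 0.4, 4.9]
opening: 0.13
grasp_force: 58.9
```

```bash
python3 -m inch '[[[0,0,-0.05,0,0,0],[0,0,-0.1,0,0,0],[0,0,-0.15,0,0,0],[0,0,-0.25,0,0,0],[0,0,-0.4,0,0,0],[0,0,-0.5,0,0,0],[0,0,-0.5,0,0,0],[0,0,-0.5,0,0,0]]]' -1 80
python3 -m inch '[[[0.15,-0.05,0,0,0,-0.01],[0.3,-0.11,0,0,0,-0.02],[0.45,-0.17,0,0,0,-0.03],[0.6,-0.24,0,0,0,-0.044],[0.78,-0.32,0,0,0,-0.044],[0.95,-0.39,0,0,0,-0.044],[0.95,-0.39,0,0,0,-0.044],[0.95,-0.39,0,0,0,-0.044]]]' -1 80
python3 -m inch '[[[0,0,0,0,0,0],[0,0,0,0,0,0]]]' -1 80
python3 - <<'E'
from h import *
s=r.sense();print(s['eef_pos'],s['tcp_rot'],s['clock'])
np.save('s2.npy',s,allow_pickle=True)
cv2.imwrite('pics/w2.png',r.grab_frame('wrist')[:,:,::-1])
E
```

```text
clock: 2.87
eef_pos: [506.6, -149.3, 169.1]
tcp_rot: [3.138, 0.0, 1.313]
contact_force: [0.5, 0.5, -1.9]
opening: 0.13
grasp_force: 77.9
clock: 3.53
eef_pos: [477.6, 56.1, 166.4]
tcp_rot: [-3.14, 0.0, 1.455]
contact_force: [0.8, 0.7, -0.9]
opening: 0.128
grasp_force: 78.0
clock: 3.7
eef_pos: [478.5, 53.7, 166.8]
tcp_rot: [-3.141, 0.0, 1.451]
contact_force: [-0.5, 0.1, -0.1]
opening: 0.128
grasp_force: 78.0
[478.52160716  53.68786806 166.82090681] [-3.14075424e+00  4.93152540e-04  1.45075140e+00] 3.7
```

View pics/w2.png

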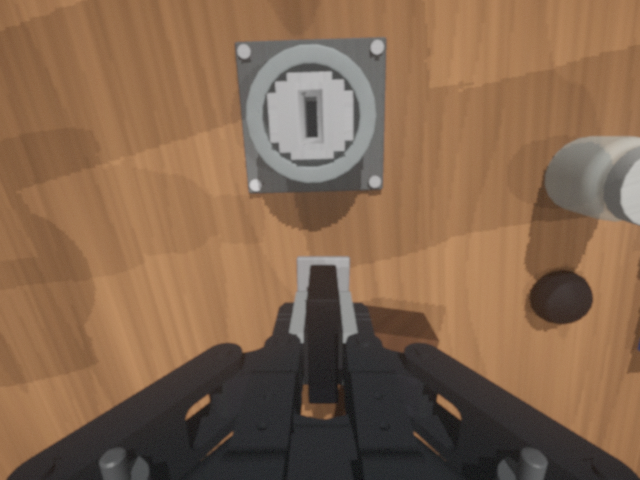

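Slot mouth is at about (311,116) and the key is held upright, centred near u=323. Next, an enlarged crop.

```bash
python3 - <<'E'
import cv2
i=cv2.imread('pics/w2.png')
a=cv2.resize(i[35:195,235:395],None,fx=3.6,fy=3.6,interpolation=cv2.INTER_CUBIC)
cv2.imwrite('pics/w2c.png',a)
E
```

```text
(no output)
```

View pics/w2c.png

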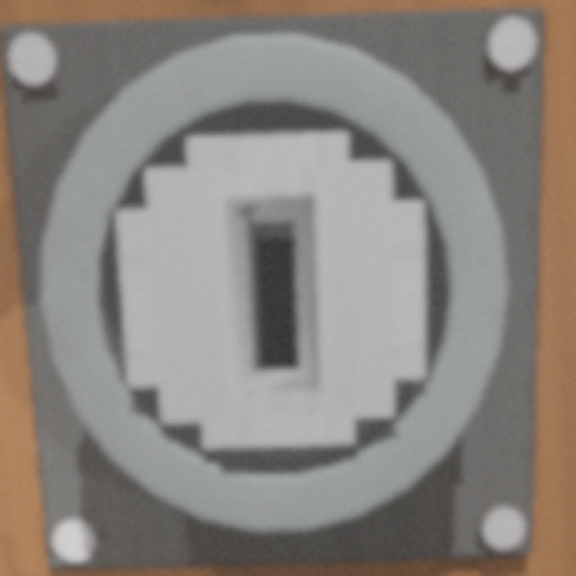

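```bash
python3 - <<'E'
from h import *
s=np.load('s2.npy',allow_pickle=True).item()
P=lambda u,v,z=58:pt('wrist',(235+(u+.5)/3.6-.5,35+(v+.5)/3.6-.5),z,s)[:2]
def ang(a,b): m=b-a; return np.arctan2(m[1],m[0])
for n,a,b,o in [('left',(130,388),(116,210),1.5708),('right',(427,380),(423,198),1.5708),('top',(188,137),(350,130),0),('bot',(203,449),(355,446),0),('slotL',(240,390),(228,200),1.5708),('slotR',(318,387),(314,196),1.5708)]:
    print(n,ang(P(*a),P(*b))-o)
S=[P(*q) for q in [(228,200),(314,196),(318,387),(240,390)]];c1=np.mean(S,0)
top=(P(188,137)+P(350,130))/2;bot=(P(203,449)+P(355,446))/2;l=(P(130,388)+P(116,210))/2;rr=(P(427,380)+P(423,198))/2
c2=(top+bot+l+rr)/4
print('slot',c1,'plug',c2,np.hypot(*(top-bot)),np.hypot(*(l-rr)))
f=[P(*q,8) for q in [(5,20),(540,10),(525,550),(50,568)]];print('foot?',np.mean(f,0),ang(f[0],f[1]),ang(f[3],f[2]))
hole=[P(*q,54) for q in [(252,228),(295,225),(298,366),(256,366)]];print('hole',np.mean(hole,0))
# side ring outer: housing top at 58?
ring=(P(42,285)+P(507,285))/2;print('ring cx',ring,(P(275,33)+P(275,530))/2)
# key plate in hand, bottom z
A,p=tool(s)
z=p[2]-13.6
for u,v in[(298,257),(350,257)]:print('plate',(A.T@(pt('wrist',(u,v),z,s)-p))[:2])
for u,v in[(310,265),(337,265),(309,403),(337,403)]:print('head',(A.T@(pt('wrist',(u,v),p[2]+32.4,s)-p))[:2])
print(c2,(A.T@(np.array([*c2,0])-p))[:2],(A.T@(np.array([*c1,0])-p))[:2])
E
```

```text
left -0.08444192122746075
right -0.07043910856242674
top -0.0803634612551207
bot -0.09966865249116202
slotL -0.07318652649815593
slotR -0.09647744838769046
slot [481.55 144.35] plug [481.35   144.2625] 56.36896309140342 57.82977174431871
foot? [481.1  144.85] -0.10337905051273884 -0.08192512260884735
hole [481.425 144.175]
ring cx [481.65 146.2 ] [481.55 144.3 ]
plate [ 22.18193207 -11.64974809]
plate [22.19744265 13.5295949 ]
head [35.86960943 -4.07544503]
head [35.87928853  5.19007417]
head [-22.57174651  -5.08392703]
head [-22.55704147   5.89330845]
[481.35   144.2625] [90.34376601 -7.89906134] [90.45458765 -7.71097952]
```

```bash
python3 -m inch '[[[0.15,-0.014,0,0,0,-0.0115],[0.3,-0.028,0,0,0,-0.0115],[0.45,-0.042,0,0,0,-0.0115],[0.45,-0.042,0,0,0,-0.0115],[0.45,-0.042,0.15,0,0,-0.0115],[0.45,-0.042,0.28,0,0,-0.0115],[0.45,-0.042,0.28,0,0,-0.0115],[0.45,-0.042,0.28,0,0,-0.0115]]]' -1 80
python3 -m inch '[[[0,0,0,0,0,0],[0,0,0,0,0,0]]]' -1 80
python3 - <<'E'
from h import *
s=r.sense();print(s['eef_pos'],s['tcp_rot'],s['clock'],s['contact_force'])
A,p=tool(s);print((A.T@(np.array([481.4,144.3,75.6])-p)))
cv2.imwrite('pics/w3.png',cv2.resize(r.grab_frame('side')[120:300,130:330,::-1],None,fx=3,fy=3))
E
```

```text
clock: 4.42
eef_pos: [480.3, 143.6, 110.5]
tcp_rot: [-3.138, 0.001, 1.486]
contact_force: [-0.0, -0.3, -0.2]
opening: 0.128
grasp_force: 78.0
clock: 4.58
eef_pos: [482.3, 144.6, 112.7]
tcp_rot: [3.14, -0.001, 1.487]
contact_force: [-0.1, 0.4, -0.8]
opening: 0.128
grasp_force: 78.0
[482.25923009 144.60482824 112.68046121] [ 3.13967480e+00 -7.16541501e-04  1.48654334e+00] 4.5833 [-0.09048273  0.43636561 -0.79839421]
[-0.40262363 -0.90164271 37.07852121]
```

View pics/w3.png

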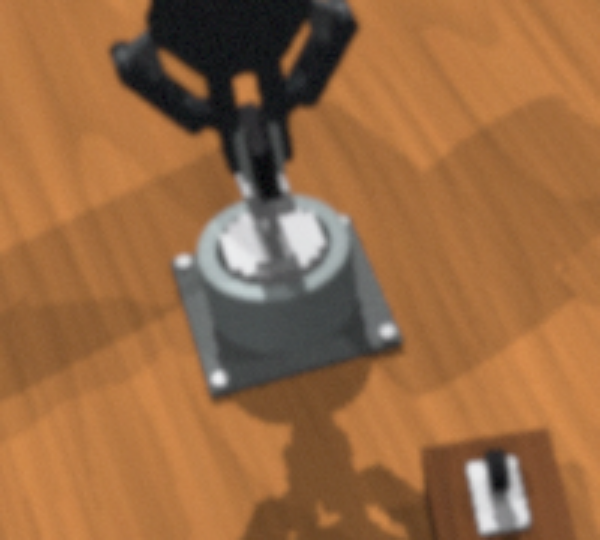

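The blade hangs just above the slot, in line with it. Lowering slowly.

```bash
python3 -m inch '[[[0,-0.003,0.03,0,0,0],[0,-0.003,0.06,0,0,0],[0,-0.003,0.08,0,0,0],[0,-0.003,0.1,0,0,0],[0,-0.003,0.12,0,0,0],[0,-0.003,0.12,0,0,0]]]' -1 80
```

```text
clock: 5.13
eef_pos: [479.9, 144.8, 86.3]
tcp_rot: [-3.14, 0.001, 1.488]
contact_force: [-0.3, -0.1, -1.5]
opening: 0.131
grasp_force: 78.0
```

```bash
python3 -m inch '[[[0,0,0.015,0,0,0],[0,0,0.03,0,0,0],[0,0,0.04,0,0,0],[0,0,0.05,0,0,0],[0,0,0.055,0,0,0],[0,0,0.055,0,0,0],[0,0,0.055,0,0,0],[0,0,0.055,0,0,0]]]' -1 80
```

```text
clock: 5.8
eef_pos: [480.6, 145.0, 76.4]
tcp_rot: [3.141, -0.0, 1.487]
contact_force: [0.3, -0.0, -0.4]
opening: 0.128
grasp_force: 78.0
```

```bash
python3 -m inch '[[[0,0,0.004,0,0,0],[0,0,0.007,0,0,0],[0,0,0.009,0,0,0],[0,0,0.01,0,0,0],[0,0,0.01,0,0,0],[0,0,0.01,0,0,0]]]' -1 80
```

```text
clock: 6.3
eef_pos: [480.8, 145.0, 75.5]
tcp_rot: [3.141, -0.0, 1.488]
contact_force: [-4.2, -1.2, 16.3]
opening: 0.129
grasp_force: 80.9
```

```bash
python3 -m inch '[[[0,0,-0.0015,0,0,0.03],[0,0,-0.0015,0,0,0.06],[0,0,-0.0015,0,0,0.09],[0,0,-0.0015,0,0,0.12],[0,0,-0.0015,0,0,0.15],[0,0,-0.0015,0,0,0.18],[0,0,-0.0015,0,0,0.21],[0,0,-0.0015,0,0,0.24]]]' -1 80
python3 -m inch '[[[0,0,0,0,0,0.03],[0,0,0,0,0,0.06],[0,0,0,0,0,0.09],[0,0,0,0,0,0.12],[0,0,0,0,0,0.14],[0,0,0,0,0,0.155],[0,0,0,0,0,0.16],[0,0,0,0,0,0.16]]]' -1 80
python3 - <<'E'
from h import *
s=r.sense();print(s['eef_pos'],s['tcp_rot'],s['wrist_torque'],s['contact_force'],s['qpos'][5])
E
```

```text
clock: 6.97
eef_pos: [481.9, 144.7, 75.6]
tcp_rot: [3.14, -0.002, 0.73]
contact_force: [1.4, -5.2, 9.0]
opening: 0.126
grasp_force: 79.4
clock: 7.63
eef_pos: [481.9, 144.1, 75.6]
tcp_rot: [3.14, -0.002, 0.231]
contact_force: [1.6, -8.7, 10.4]
opening: 0.131
grasp_force: 79.5
[481.89175403 144.07282494  75.63197527] [ 3.13968778e+00 -2.27834955e-03  2.31083875e-01] [-1.62519652 -0.22398163  0.14417837] [ 1.60816189 -8.72179108 10.39843238] 1.6308492093999163
```

```bash
python3 -m inch '[[[0,0,0,0,0,0.006],[0,0,0,0,0,0.012],[0,0,0,0,0,0.012],[0,0,0,0,0,0.012]]]' -1 80
python3 - <<'E'
from h import *
s=r.sense();print(s['tcp_rot'],s['wrist_torque'],s['qpos'][5])
cv2.imwrite('pics/w4.png',cv2.resize(r.grab_frame('wrist')[100:480,180:480,::-1],None,fx=1.5,fy=1.5))
E
```

```text
clock: 7.97
eef_pos: [481.9, 143.8, 75.6]
tcp_rot: [3.139, -0.002, 0.195]
contact_force: [1.5, -10.5, 10.8]
opening: 0.128
grasp_force: 79.7
[ 3.13941314e+00 -2.29689988e-03  1.94798763e-01] [-1.94123197 -0.33997385  0.23662447] 1.6673069879703304
```

View pics/w4.png

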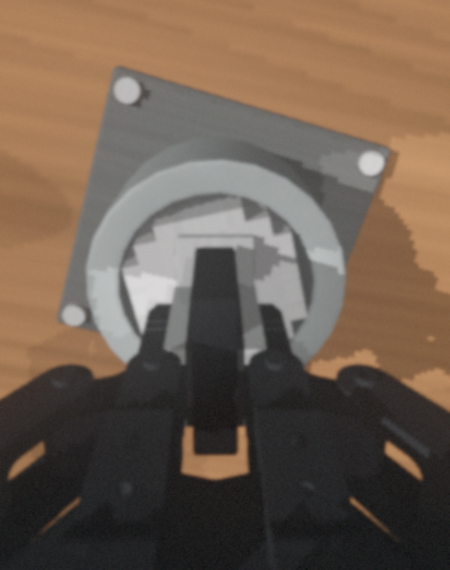

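The plug's edges are tilted about 12-14° counter-clockwise relative to the key and the foot's top edge about 17° clockwise. So the plug has turned about 60°. One more small nudge will confirm the stop from the torque.

```bash
python3 -m inch '[[[0,0,0,0,0,0.006],[0,0,0,0,0,0.008],[0,0,0,0,0,0.008],[0,0,0,0,0,0.008],[0,0,0,0,0,0.008]]]' -1 80
python3 - <<'E'
from h import *
s=r.sense();print(s['tcp_rot'],s['wrist_torque'],s['contact_force'])
E
```

```text
clock: 8.43
eef_pos: [481.9, 143.8, 75.6]
tcp_rot: [3.139, -0.002, 0.17]
contact_force: [2.6, -10.3, 9.1]
opening: 0.13
grasp_force: 79.7
[ 3.13931588e+00 -2.34984422e-03  1.70188485e-01] [-1.93746683 -0.32117395  0.406531  ] [  2.56816334 -10.31509082   9.11538303]
```

The stop is reached, since torque is climbing steeply at constant side load. Turning back home.

```bash
python3 -m inch '[[[0,0,0,0,0,-0.03],[0,0,0,0,0,-0.06],[0,0,0,0,0,-0.09],[0,0,0,0,0,-0.12],[0,0,0,0,0,-0.15],[0,0,0,0,0,-0.18],[0,0,0,0,0,-0.21],[0,0,0,0,0,-0.24]]]' -1 80
python3 -m inch '[[[0,0,0,0,0,-0.03],[0,0,0,0,0,-0.06],[0,0,0,0,0,-0.09],[0,0,0,0,0,-0.12],[0,0,0,0,0,-0.15],[0,0,0,0,0,-0.17],[0,0,0,0,0,-0.18],[0,0,0,0,0,-0.18]]]' -1 80
python3 -m inch '[[[0,0,0,0,0,0],[0,0,0,0,0,0],[0,0,0,0,0,0],[0,0,0,0,0,0]]]' -1 80
python3 - <<'E'
from h import *
s=r.sense();print(s['tcp_rot'],s['wrist_torque'],s['contact_force'])
E
```

```text
clock: 9.1
eef_pos: [481.5, 144.5, 75.6]
tcp_rot: [3.14, -0.001, 0.927]
contact_force: [-0.6, -5.5, 10.4]
opening: 0.13
grasp_force: 79.8
clock: 9.77
eef_pos: [481.5, 145.2, 75.6]
tcp_rot: [3.14, -0.001, 1.49]
contact_force: [-0.6, -0.7, 9.1]
opening: 0.123
grasp_force: 79.6
clock: 10.1
eef_pos: [481.6, 145.2, 75.6]
tcp_rot: [3.14, -0.001, 1.488]
contact_force: [-0.6, -0.9, 9.2]
opening: 0.132
grasp_force: 79.6
[ 3.13952540e+00 -7.54320888e-04  1.48753257e+00] [-0.09128246  0.1546072   0.01036001] [-0.57020381 -0.92832014  9.20763257]
```

```bash
python3 -m inch '[[[0,0,-0.03,0,0,0],[0,0,-0.07,0,0,0],[0,0,-0.12,0,0,0],[0,0,-0.18,0,0,0],[0,0,-0.25,0,0,0],[0,0,-0.36,0,0,0],[0,0,-0.46,0,0,0],[0,0,-0.46,0,0,0]]]' -1 80
python3 - <<'E'
from h import *
s=r.sense();print(s['wrist_torque'],s['contact_force'])
cv2.imwrite('pics/w5.png',cv2.resize(r.grab_frame('wrist')[100:480,180:480,::-1],None,fx=1.5,fy=1.5))
E
python3 -m inch '[[[-0.12,0.02,0,0,0,0],[-0.26,0.04,0,0,0,0],[-0.4,0.06,0,0,0,0],[-0.54,0.08,0,0,0,0],[-0.68,0.1,0,0,0,0],[-0.8,0.13,0,0,0,0],[-0.8,0.13,0,0,0,0]]]' -1 80
python3 -m inch '[[[-0.12,0.02,0,0,0,0.01],[-0.26,0.04,0,0,0,0.02],[-0.4,0.06,0,0,0,0.03],[-0.53,0.08,0,0,0,0.04],[-0.657,0.1135,0,0,0,0.0555],[-0.657,0.1135,0,0,0,0.0555],[-0.657,0.1135,0,0,0,0.0555],[-0.657,0.1135,0,0,0,0.0555]]]' -1 80
python3 -m inch '[[[0,0,0,0,0,0],[0,0,0,0,0,0],[0,0,0,0,0,0]]]' -1 80
python3 - <<'E'
from h import *
s=r.sense();print(s['eef_pos'],s['tcp_rot'])
A,p=tool(s);print(A.T@(np.array([506.1,-149.2,67.6])-p))
E
```

```text
clock: 10.77
eef_pos: [482.7, 145.6, 170.9]
tcp_rot: [3.136, -0.002, 1.488]
contact_force: [0.9, 0.9, -0.4]
opening: 0.127
grasp_force: 78.2
[ 0.08935977 -0.05969751 -0.00453535] [ 0.88340103  0.91550821 -0.43498354]
clock: 11.4
eef_pos: [493.0, -20.0, 166.0]
tcp_rot: [-3.141, 0.001, 1.486]
contact_force: [-0.0, -1.0, -0.5]
opening: 0.126
grasp_force: 78.2
clock: 12.07
eef_pos: [504.2, -148.8, 165.9]
tcp_rot: [-3.14, -0.0, 1.313]
contact_force: [-0.2, 0.4, -0.1]
opening: 0.13
grasp_force: 78.0
clock: 12.32
eef_pos: [504.7, -148.6, 166.6]
tcp_rot: [-3.141, -0.0, 1.315]
contact_force: [0.0, 0.1, -0.3]
opening: 0.131
grasp_force: 78.0
[ 504.74254368 -148.58638439  166.55174557] [-3.14138474e+00 -1.14439404e-04  1.31455719e+00]
[-0.26086548  1.48922615 98.95140887]
```

View pics/w5.png

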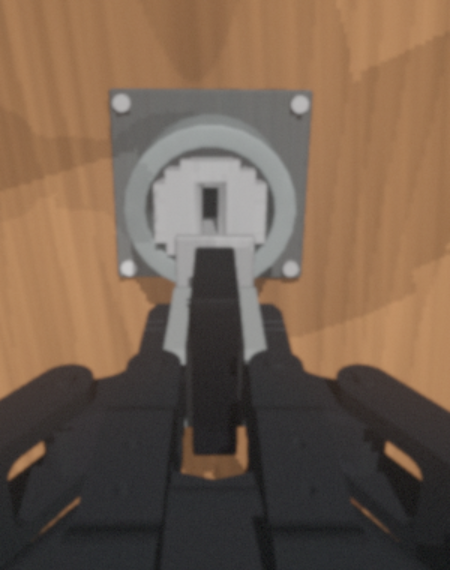

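The plug is back home, slot parallel to the foot, and the key is out and upright. Lowering into its pocket.

```bash
python3 -m inch '[[[0,0.007,0.08,0,0,0],[0,0.007,0.18,0,0,0],[0,0.007,0.26,0,0,0],[0,0.007,0.3,0,0,0],[0,0.007,0.3,0,0,0],[0,0.007,0.3,0,0,0]]]' -1 80
python3 -m inch '[[[0,0,0.03,0,0,0],[0,0,0.06,0,0,0],[0,0,0.09,0,0,0],[0,0,0.12,0,0,0],[0,0,0.14,0,0,0],[0,0,0.15,0,0,0],[0,0,0.15,0,0,0],[0,0,0.15,0,0,0]]]' -1 80
```

```text
clock: 12.82
eef_pos: [506.2, -149.6, 106.7]
tcp_rot: [-3.141, -0.0, 1.314]
contact_force: [-0.5, 0.1, -1.3]
opening: 0.126
grasp_force: 78.1
clock: 13.48
eef_pos: [506.2, -149.8, 76.5]
tcp_rot: [-3.141, -0.0, 1.313]
contact_force: [0.2, -0.2, -1.2]
opening: 0.125
grasp_force: 78.1
```

```bash
python3 -m inch '[[[0,0,0.015,0,0,0],[0,0,0.03,0,0,0],[0,0,0.038,0,0,0],[0,0,0.042,0,0,0],[0,0,0.045,0,0,0],[0,0,0.045,0,0,0],[0,0,0.045,0,0,0],[0,0,0.045,0,0,0]]]' -1 80
```

```text
clock: 14.15
eef_pos: [506.2, -149.9, 67.7]
tcp_rot: [3.142, 0.0, 1.313]
contact_force: [-0.2, 0.3, 0.6]
opening: 0.127
grasp_force: 78.4
```

```bash
python3 -m inch '[[[0,0,0.0015,0,0,0],[0,0,0.0015,0,0,0],[0,0,0.0015,0,0,0]]]' -1 20
python3 -m inch '[[[0,0,0,0,0,0],[0,0,0,0,0,0],[0,0,0,0,0,0],[0,0,0,0,0,0],[0,0,0,0,0,0],[0,0,0,0,0,0],[0,0,0,0,0,0],[0,0,0,0,0,0]]]' 1 20
python3 -m inch '[[[0,0,-0.06,0,0,0],[0,0,-0.15,0,0,0],[0,0,-0.25,0,0,0],[0,0,-0.4,0,0,0],[0,0,-0.5,0,0,0],[0,0,-0.5,0,0,0],[0,0,-0.5,0,0,0]]]' 1 20
python3 - <<'E'
from h import *
a=r.grab_frame('scene')[130:330,130:410,::-1]
b=r.grab_frame('wrist')[60:400,180:480,::-1]
a=cv2.resize(a,(476,340))
cv2.imwrite('pics/end.png',np.hstack([a,b]))
E
```

```text
clock: 14.4
eef_pos: [506.2, -149.8, 67.6]
tcp_rot: [-3.142, -0.0, 1.313]
contact_force: [-2.2, 0.4, 5.0]
opening: 0.125
grasp_force: 79.2
clock: 15.07
eef_pos: [506.2, -149.8, 67.2]
tcp_rot: [-3.142, -0.0, 1.313]
contact_force: [-0.3, -0.1, 0.1]
opening: 1.0
grasp_force: 0.0
clock: 15.65
eef_pos: [506.9, -150.1, 168.4]
tcp_rot: [3.139, 0.0, 1.313]
contact_force: [-0.5, 0.1, -0.9]
opening: 1.0
grasp_force: 0.0
```

View pics/end.png

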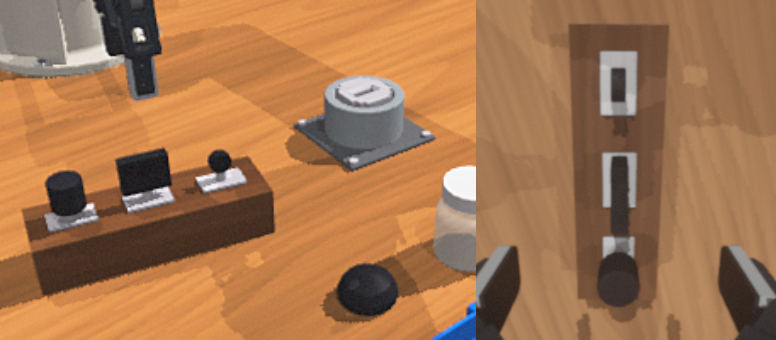

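The flat key is back upright in its middle pocket with its shoulder on the block, the switch is home, and everything else is untouched.

```bash
python3 -c "from rig import r; print(r.sign_off())"
```

```text
the job is handed in; nothing more can be done
None
```

The flat key was pushed fully into the switch, turned clockwise to its stop, turned back home, pulled out and stood back in its middle pocket; I handed the job in at about 16 s, with the other keys, jar and bell untouched.

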